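# Line up the coffee-bar canisters by size

## Robot

A 7-joint arm with a two-finger parallel gripper is mounted at the origin on the work surface. World frame = base frame: x ahead of the robot, y to its left, z up, the work surface at z = 0. Lengths are in m, angles in degrees, forces in N, time in s.
With the tool pointing down it reaches from about 0.4 to 0.875 m from the base axis. Payload 19.3 kg.
Tool frame: the origin (TCP) lies at the very end of the fingers, on their centre line; the grasp point (between the pads) lies 19 mm behind it (arm.pinch_z is the z of the grasp point in the tool frame, in m); z points along the fingers, y is the line along which they close (so a half turn about z gives the same grasp; the last joint's range is limited). The gripper opens to 85 mm and grips with 20 to 120 N. Pads are 22 mm wide; open, the fingers measure 114 mm over their backs; the gripper's body (76 mm by 85 mm) begins 54 mm behind the grasp point. The pads swing forward as they close: fully open they stand 13 mm farther back than shut.
Start: joints at [-68.709, 29.874, -2.08, 91.645, 1.215, 58.505, -6.463], TCP at [0.267, 0.565, 0.209] pointing down, gripper open.
Joint ranges: [-166.77, 166.77], [-17.47, 122.26], [-85.68, 81.53], [9.62, 139.38], [-72.42, 252.41], [9.2, 110.78], [-144.41, 144.41]. Speed limits (degrees/s): [108.29, 108.29, 136.94, 136.94, 172.46, 172.46, 172.46].

## Interface

Orientations are given as [roll, pitch, yaw] about the fixed x, y, z axes, in that order (R = Rz(yaw) Ry(pitch) Rx(roll)).
In Python, from plant import arm gives the robot as it stands. The module is installed in compiled form; this text tells all that it offers. Calls block until the motion is done:
- arm.move_pose(position, orientation): joint-space move of the TCP to a pose.
- arm.move_l(position, ori=None, feed=0.15, stop_force=None): straight line of the TCP; ori=None keeps the orientation; feed is the mean speed in m/s. With stop_force (N) it stops when the force on the tool has changed by that much, and returns True; else False.
- arm.goto_joints(angles): joint-space move.
- arm.set_gripper(opening): finger opening in m; the grip force is fixed at half the most; returns when the fingers have stopped.
- arm.wait(seconds).
- arm.ik(position, orientation): joint angles nearest the present ones, or None.
- arm.grab_frame(name): name is "scene" or "top"; returns the picture (480x640x3 uint8, blue, green, red); there is no depth.
- arm.calibration(name): a dict with "fx", "fy", "cx", "cy" (pixels), "k1" (the pictures are not rectified: a ray, as slopes to the right and down, at radius r is drawn at 1 + k1 r^2 times it, then the intrinsics apply), "R" (3x3) and "t" (3): a world point X has camera coordinates R X + t. Camera axes: x right, y down, z forward; pixel columns grow to the right and rows downward; lengths in m; the calibration is good to about 2 mm. A picture is of the moment at which its call begins. calibration takes no time and is no camera call.
A pose or a line that the arm cannot do raises arm.IKError and nothing moves.
- arm.job_done(): hands the job in; it is judged then, once.
Readings, each from a call of its own:
- arm.get_time_s(): time.
- arm.get_joint_positions(): joint angles.
- arm.get_qd(): joint speeds.
- arm.get_tau(): joint torques, N m.
- arm.get_ee_pos(): TCP position.
- arm.get_orientation(): TCP orientation.
- arm.get_contact_force(): force on the tool from outside, world axes, zero at the start.
- arm.get_wrist_torque(): the same for the moment, N m.
- arm.get_opening(): finger opening in m.
- arm.get_grasp_force(): force on a finger pad.
Only numpy, scipy, OpenCV 4.12 (cv2) and the standard library are available. Lean on these libraries where they do the work, as an engineer would, in place of code of your own. Each camera call takes 0.05 s, during which the arm holds its last target. There are 200 camera calls.

## Task

Line the four lidded steel canisters up by size on the row of cork coasters, one standing upright in the middle of each coaster: the smallest on the coaster at the end next to the black knock box, each one after it a size larger, the largest at the far end next to the tamper. Don't knock any canister over, and leave the knock box and the tamper where they stand.

Things in the scene. Friction and masses are not known exactly. Their poses are not given: they have to be found in the camera images.
- canister_tiny: The smallest of four loose lidded canisters: an upright round steel body 40 mm in diameter with a dark wooden lid flush on it (lid top 50 mm above the foot) and on the lid, in the middle, an upright cylindrical dark wooden knob 26 mm in diameter and 34 mm tall (top of the knob 84 mm above the foot). Lid and knob do not come off; lift it by the knob. Its mass is about 0.12 kg (give or take a quarter). Origin: centre of the underside, z up along its axis.
- canister_small: The second smallest of four loose lidded canisters: an upright round steel body 50 mm in diameter with a dark wooden lid flush on it (lid top 75 mm above the foot) and on the lid, in the middle, an upright cylindrical dark wooden knob 26 mm in diameter and 34 mm tall (top of the knob 109 mm above the foot). Lid and knob do not come off; lift it by the knob. Its mass is about 0.19 kg (give or take a quarter). Origin: centre of the underside, z up along its axis.
- canister_medium: The second largest of four loose lidded canisters: an upright round steel body 60 mm in diameter with a dark wooden lid flush on it (lid top 100 mm above the foot) and on the lid, in the middle, an upright cylindrical dark wooden knob 26 mm in diameter and 34 mm tall (top of the knob 134 mm above the foot). Lid and knob do not come off; lift it by the knob. Its mass is about 0.29 kg (give or take a quarter). Origin: centre of the underside, z up along its axis.
- canister_large: The largest of four loose lidded canisters: an upright round steel body 70 mm in diameter with a dark wooden lid flush on it (lid top 130 mm above the foot) and on the lid, in the middle, an upright cylindrical dark wooden knob 26 mm in diameter and 34 mm tall (top of the knob 164 mm above the foot). Lid and knob do not come off; lift it by the knob. Its mass is about 0.42 kg (give or take a quarter). Origin: centre of the underside, z up along its axis.
- coaster_1: One of four alike flat round cork coasters, 90 mm in diameter and 4 mm thick, fixed on a dark wooden board (125 x 460 mm, 18 mm thick) that lies on the counter beyond the canisters, its long side roughly along y; neighbours are about 110 mm apart, centre to centre. This one: the robot's left-hand (+y) end of the row. Origin: centre of its underside, so its top is 4 mm above the origin (22 mm above the counter). z up.
- coaster_2: One of four alike flat round cork coasters, 90 mm in diameter and 4 mm thick, fixed on a dark wooden board (125 x 460 mm, 18 mm thick) that lies on the counter beyond the canisters, its long side roughly along y; neighbours are about 110 mm apart, centre to centre. This one: second from the robot's left (+y). Origin: centre of its underside, so its top is 4 mm above the origin (22 mm above the counter). z up.
- coaster_3: One of four alike flat round cork coasters, 90 mm in diameter and 4 mm thick, fixed on a dark wooden board (125 x 460 mm, 18 mm thick) that lies on the counter beyond the canisters, its long side roughly along y; neighbours are about 110 mm apart, centre to centre. This one: third from the robot's left (+y). Origin: centre of its underside, so its top is 4 mm above the origin (22 mm above the counter). z up.
- coaster_4: One of four alike flat round cork coasters, 90 mm in diameter and 4 mm thick, fixed on a dark wooden board (125 x 460 mm, 18 mm thick) that lies on the counter beyond the canisters, its long side roughly along y; neighbours are about 110 mm apart, centre to centre. This one: the robot's right-hand (-y) end of the row. Origin: centre of its underside, so its top is 4 mm above the origin (22 mm above the counter). z up.
- knock_box: Loose black round open bin (knock box) with a rubber bar across its mouth, 130 mm in diameter at the rim, 115 mm tall, 1.2 kg, standing on the counter off one end of the board (about 180 mm from the nearest coaster's centre, at the left or the right end, differing from start to start). Stays where it is. Origin: centre of its underside, z up.
- tamper: Loose espresso tamper standing on its round steel foot (58 mm in diameter), black handle, 97 mm tall, on the counter off the other end of the board from the knock box. Stays where it is. Origin: centre of its underside, z up.
Things that resemble listed ones, but are neither listed nor needed, are in the scene too. What is shaped like the canister_large but blue is not meant.

How it is judged (in metres and radians):
At the end, for the whole second after the job is handed in: Counting from the knock box's end, the smallest, second smallest, second largest and largest canister stand on the first, second, third and fourth coaster, each upright (within 0.1 rad) on its coaster with its axis within 12 mm of the coaster's centre, released and at rest (((horizontal distance between knock_box and coaster_1 below 0.32 m and horizontal distance between canister_tiny and coaster_1 below 0.012 m and z of canister_tiny in the frame of coaster_1 between 0 and 0.009 m and horizontal distance between canister_small and coaster_2 below 0.012 m and z of canister_small in the frame of coaster_2 between 0 and 0.009 m and horizontal distance between canister_medium and coaster_3 below 0.012 m and z of canister_medium in the frame of coaster_3 between 0 and 0.009 m and horizontal distance between canister_large and coaster_4 below 0.012 m and z of canister_large in the frame of coaster_4 between 0 and 0.009 m) or (horizontal distance between knock_box and coaster_4 below 0.32 m and horizontal distance between canister_tiny and coaster_4 below 0.012 m and z of canister_tiny in the frame of coaster_4 between 0 and 0.009 m and horizontal distance between canister_small and coaster_3 below 0.012 m and z of canister_small in the frame of coaster_3 between 0 and 0.009 m and horizontal distance between canister_medium and coaster_2 below 0.012 m and z of canister_medium in the frame of coaster_2 between 0 and 0.009 m and horizontal distance between canister_large and coaster_1 below 0.012 m and z of canister_large in the frame of coaster_1 between 0 and 0.009 m)) and angle between each of canister_tiny, canister_small, canister_medium, canister_large's own z axis and vertical below 0.1 rad and linear speed of each of canister_tiny, canister_small, canister_medium, canister_large below 0.02 m/s and angular speed of each of canister_tiny, canister_small, canister_medium, canister_large below 0.2 rad/s and contact force between each of canister_tiny, canister_small, canister_medium, canister_large and the fingers below 0.1 N); the robot touches nothing.
It fails at once if a canister is knocked over (tilted by more than 0.8 rad) (angle between any of canister_tiny, canister_small, canister_medium, canister_large's own z axis and vertical above 0.8 rad).
It fails at once if the knock box or the tamper is moved by more than 30 mm (distance of any of knock_box, tamper from where it was at the start of the episode above 0.03 m).
It fails at once if the knock box or the tamper is tipped over (angle between any of knock_box, tamper's own z axis and vertical above 0.5 rad).
It also fails if it takes over 90 s, if anything falls off the work surface, if the arm or the gripper's body presses on something with over 40 N, if the wrist force passes 120 N, or if a joint passes its speed limit or range.

## Working session

There is one attempt and no reset: what is moved stays moved. The work goes in short steps, each a Python script; the robot and the scene stay as the last script left them, time stands still between calls to the robot, and variables do not carry over. Pictures are saved under pics/ and viewed, at most 14 in all, crops included, and the job is handed in when it is done.

```bash
mkdir -p pics
python3 - <<'E'
from plant import arm
import cv2
for n in("scene","top"):
    cv2.imwrite(f"pics/{n}0.png",arm.grab_frame(n)); c=arm.calibration(n); print(n,c)
print(arm.get_time_s(),arm.get_orientation(),arm.pinch_z)
E
```

```text
scene {'fx': 456.9745552856253, 'fy': 456.9745552856253, 'cx': 325.2292233023381, 'cy': 239.37267340260237, 'k1': -0.017474588866768673, 'R': array([[ 0.21009094,  0.97742921, -0.02222491],
       [ 0.54230456, -0.1354186 , -0.82919694],
       [-0.81349098,  0.16215409, -0.55851453]]), 't': array([-0.11275341, -0.25762206,  1.31421934])}
top {'fx': 459.1983386484363, 'fy': 459.1983386484363, 'cx': 318.72777552073575, 'cy': 234.3440720051887, 'k1': 0.007953533349451973, 'R': array([[-0.01000151, -0.99993211,  0.00597811],
       [-0.99834468,  0.00964665, -0.05669965],
       [ 0.05663814, -0.00653529, -0.99837338]]), 't': array([0.01089315, 0.51412031, 1.16232871])}
0.1 [-1.79944315e+02  5.59656175e-03  1.54684728e+02] -0.0187
```

View pics/scene0.png

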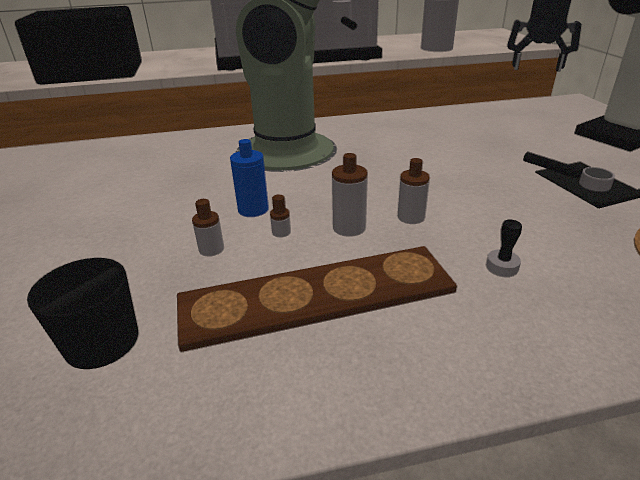

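View pics/top0.png

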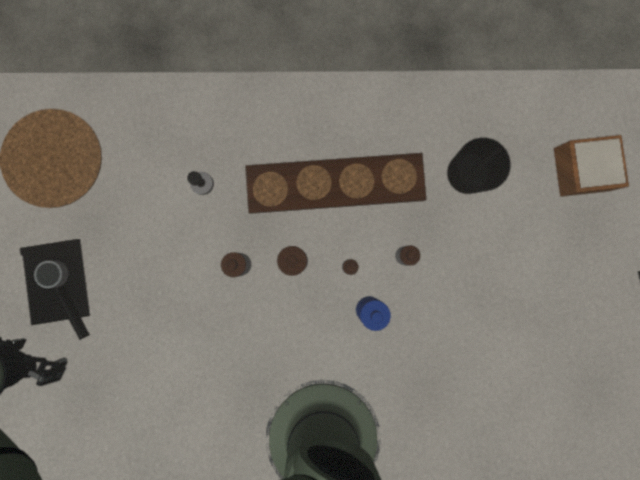

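The top view shows the knock box at the right (-y) end, (480,165), and the tamper at the left, (200,183). The coasters are at (270,189), (314,182), (357,181) and (399,176). The steel canisters from left to right are medium (235,265), large (292,261), tiny (350,267) and small (409,256). The blue one at (374,314) is the decoy. I'll confirm all of this in enlarged crops.

Run:
```python
import cv2,numpy as np
def crop(src,dst,x,y,w,h,s):
    i=cv2.imread(src)[y:y+h,x:x+w].astype(float)
    i=np.clip(255*(i/255)**.5,0,255).astype('uint8')
    cv2.imwrite(dst,cv2.resize(i,None,fx=s,fy=s,interpolation=cv2.INTER_CUBIC))
crop("pics/top0.png","pics/top_c.png",210,150,230,150,3.4)
crop("pics/scene0.png","pics/scene_c.png",180,140,280,200,2.8)
```

```text
(no output)
```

View pics/top_c.png

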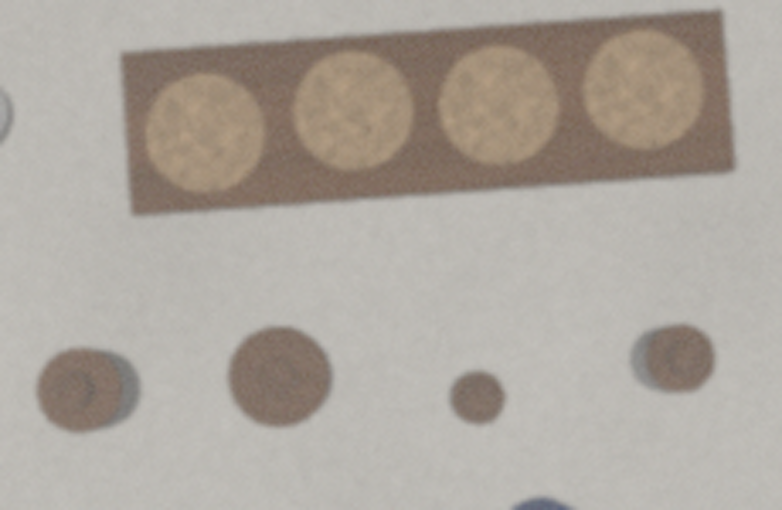

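View pics/scene_c.png

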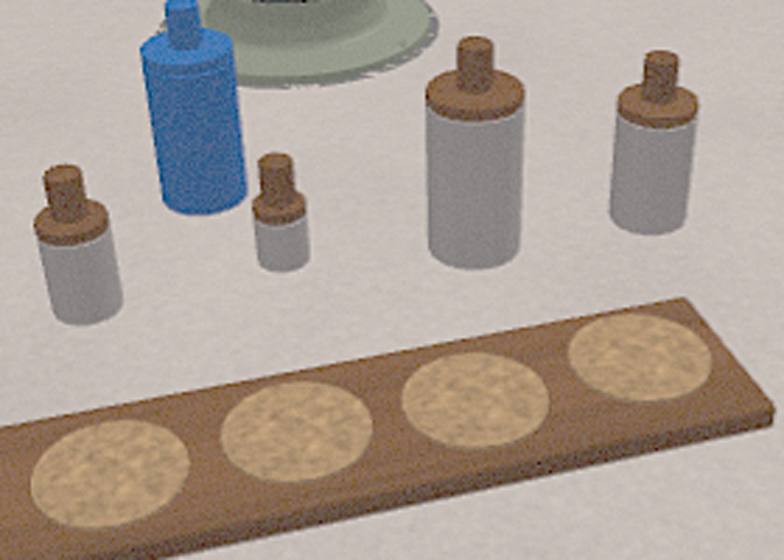

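The crops confirm the sizes, so blue is excluded. Lid centres in the top crop are medium (80,390), large (280,377), tiny (477,398) and small (680,358). Coasters are (205,133), (353,111), (499,105) and (643,90). Next I'll back-project both views at the known heights and compare.

```bash
cat > h.py <<'E'
from plant import arm
import cv2,numpy as np
def ray(n,px,z):
    c=arm.calibration(n); d=(np.array(px,float)-[c["cx"],c["cy"]])/[c["fx"],c["fy"]]
    s=d.copy()
    for _ in range(10): s=d/(1+c["k1"]*(s@s))
    R,t=c["R"],c["t"]; o=-R.T@t; v=R.T@np.r_[s,1]
    return (o+v*(z-o[2])/v[2])[:2]
H=dict(tiny=.05,small=.075,medium=.1,large=.13)   # lid top
E
python3 - <<'E'
from h import *
T=dict(medium=(80,390),large=(280,377),tiny=(477,398),small=(680,358),c1=(205,133),c2=(353,111),c3=(499,105),c4=(643,90))
S=dict(small=(62,172),tiny=(275,158),large=(476,43),medium=(661,57),c4=(110,473),c3=(297,431),c2=(475,400),c1=(640,357))
for k in T:
    z=H.get(k,.022)
    a=ray("top",(np.array(T[k])+.5)/3.4-.5+[210,150],z)
    b=ray("scene",(np.array(S[k])+.5)/2.8-.5+[180,140],z+(.034 if k in H else 0))
    print(k,a.round(4),b.round(4),((a-b)*1e3).round(1), np.hypot(*a).round(3))
E
```

```text
medium [0.4402 0.2094] [0.4386 0.2101] [ 1.7 -0.8] 0.487
large [0.4479 0.0687] [0.4471 0.0707] [ 0.8 -1.9] 0.453
tiny [ 0.4312 -0.0704] [ 0.4272 -0.0708] [4.  0.4] 0.437
small [ 0.4586 -0.2139] [ 0.4572 -0.2147] [1.4 0.8] 0.506
c1 [0.6318 0.1296] [0.6321 0.1304] [-0.3 -0.9] 0.645
c2 [0.6475 0.018 ] [0.6487 0.0184] [-1.2 -0.3] 0.648
c3 [ 0.6511 -0.0921] [ 0.6517 -0.0912] [-0.6 -1. ] 0.658
c4 [ 0.6615 -0.2011] [ 0.6629 -0.2006] [-1.4 -0.5] 0.691
```

Both views agree to within 4 mm and the coaster spacing is 110 mm. I'll check IK for every waypoint, then move the medium canister first.

```bash
cat >> h.py <<'E'
O=[180,0,180]
P=dict(medium=(.4395,.2097),large=(.4476,.0695),tiny=(.4295,-.0706),small=(.458,-.2143))
C=dict(large=(.632,.13),medium=(.648,.0182),small=(.6514,-.0917),tiny=(.662,-.2009))
def transport(k,src=None,lift=.08,zup=.30):
    """Pick canister k at src by its knob, set it down on its coaster."""
    p=src if src is not None else P[k]; c=C[k]; g=H[k]+.005
    arm.set_gripper(.06)
    arm.move_pose([*p,zup],O)
    arm.move_l([*p,g],feed=.15)
    arm.set_gripper(.0); print(k,"opening",arm.get_opening(),"grip",arm.get_grasp_force())
    zt=g+lift
    arm.move_l([*p,zt],feed=.15)
    arm.move_l([*c,zt],feed=.2); print("held",arm.get_opening())
    arm.move_l([*c,g+.022+.008],feed=.12)
    hit=arm.move_l([*c,g+.022-.003],feed=.02,stop_force=4)
    print("touch",hit,arm.get_ee_pos()[2]-g)
    arm.set_gripper(.06); arm.wait(.2)
    arm.move_l([*c,zup],feed=.2); print("t",arm.get_time_s(),np.round(arm.get_contact_force(),1))
E
python3 - <<'E'
from h import *
for k in P:
    for q in ([*P[k],.3],[*P[k],H[k]+.005],[*C[k],H[k]+.1],[*C[k],.3]):
        s=arm.ik(q,O); print(k,None if s is None else np.round(s))
p=arm.get_ee_pos(); arm.move_l([*p[:2],.30]); transport("medium")
cv2.imwrite("pics/top1.png",arm.grab_frame("top")); cv2.imwrite("pics/scene1.png",arm.grab_frame("scene"))
E
```

```text
medium [-33.  12.   1. 105.  -0.  63.  58.]
medium [-30.  26.  -4. 117.   3.  36.  55.]
medium [-10.  33.   5.  89.  -3.  59.  86.]
medium [-12.  28.   8.  82.  -4.  71.  87.]
large [-27.   8.  12. 110.  -2.  62.  76.]
large [-19.  21.   3. 121.  -2.  38.  76.]
large [-18.  31.   2.  87.  -1.  62.  74.]
large [-19.  28.   4.  82.  -2.  70.  75.]
tiny [-24.   6.  28. 113.  -3.  62.  96.]
tiny [  1.  29.   0. 126.  -0.  25.  92.]
tiny [  3.  40.  15.  84. -11.  57. 111.]
tiny [ -4.  35.  28.  75. -17.  74. 114.]
small [-16.  17.  44. 104. -13.  64. 122.]
small [ 13.  31.   8. 116.  -7.  34. 115.]
small [-3. 35.  9. 89. -6. 57. 98.]
small [ -7.  30.  16.  80.  -9.  71. 100.]
medium opening 0.022450426850290316 grip 58.39279890060425
held 0.021958298752966673
touch True 0.02269190752618777
t 9.5083 [ 0.9  1.1 -1.4]
```

View pics/scene1.png

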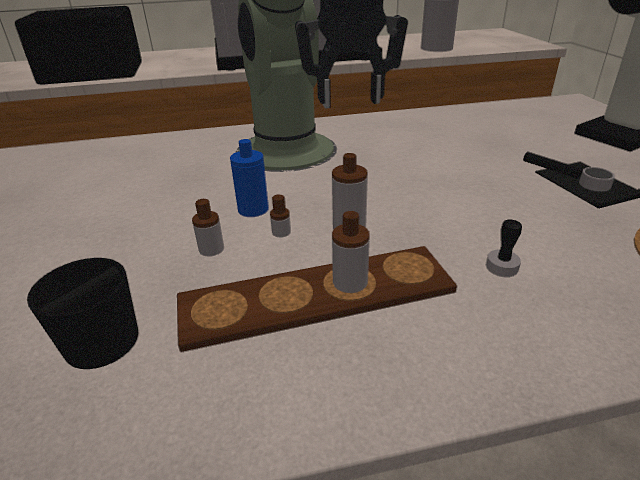

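The medium canister stands on coaster 2, knob top around (351,216). The gripper reads 22 mm on a 26 mm knob, so I'll check where the canister actually sits before going on.

Run:
```python
import cv2,numpy as np
i=cv2.imread("pics/scene1.png")[200:305,310:400].astype(float)
cv2.imwrite("pics/s1c.png",cv2.resize((255*(i/255)**.5).astype('uint8'),None,fx=5.5,fy=5.5,interpolation=cv2.INTER_CUBIC))
```

```text
(no output)
```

View pics/s1c.png

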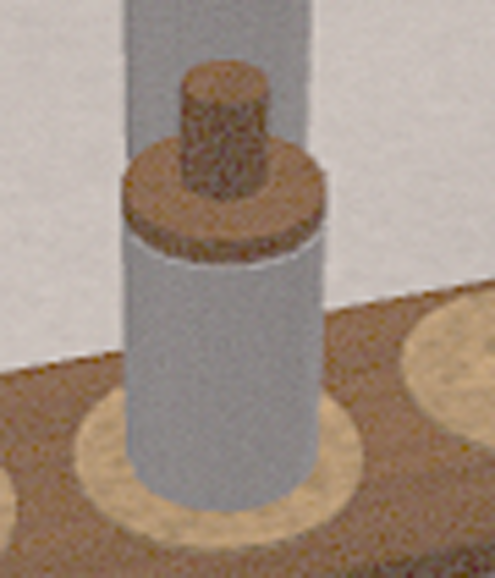

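Knob-top centre is at crop (225,82) and lid-ellipse centre at crop (224,190). The canister looks central.

Run:
```python
from h import *
for p,z in (((225,82),.156),((224,190),.122)): print(ray("scene",(np.array(p)+.5)/5.5-.5+[310,200],z)-C["medium"])
transport("large")
transport("tiny"); transport("small")
arm.move_l([.40,-.0,.30]); 
cv2.imwrite("pics/top2.png",arm.grab_frame("top")); s=arm.grab_frame("scene"); cv2.imwrite("pics/scene2.png",s)
def crop(i,dst,x,y,w,h,f):
    i=i[y:y+h,x:x+w].astype(float); cv2.imwrite(dst,cv2.resize((255*(i/255)**.5).astype('uint8'),None,fx=f,fy=f,interpolation=cv2.INTER_CUBIC))
crop(s,"pics/s2c.png",180,140,280,210,2.8)
```

```text
[-0.00015356  0.00124541]
[0.0030358  0.00041187]
large opening 0.02245877723320432 grip 58.25263202190399
held 0.02225445425220962
touch True 0.022804492921059044
t 16.675 [ 1.2  0.2 -1.2]
tiny opening 0.022088104275625235 grip 58.30621898174286
held 0.022385750001025207
touch True 0.022626359079197057
t 25.3 [ 0.3  0.1 -0.8]
small opening 0.022518123389764146 grip 58.4049654006958
held 0.022468995917756595
touch True 0.022637397287702407
t 33.175 [-0.3 -0.4 -0. ]
```

View pics/s2c.png

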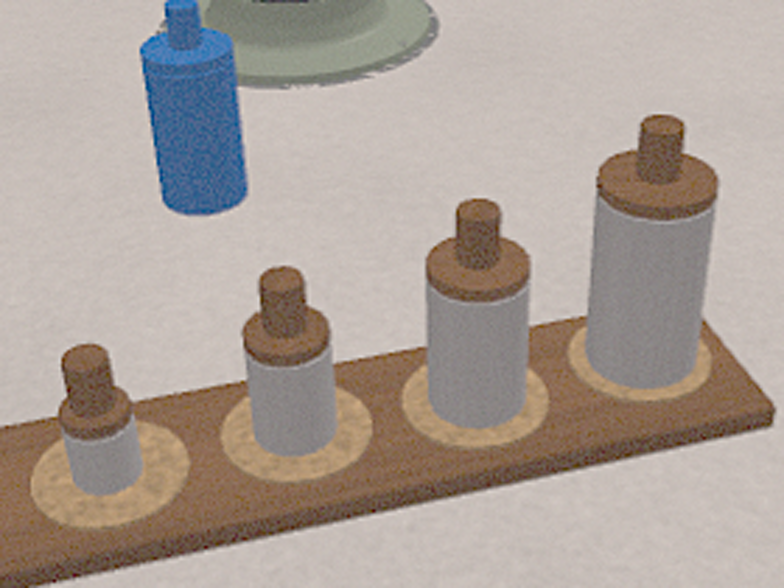

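View pics/top2.png

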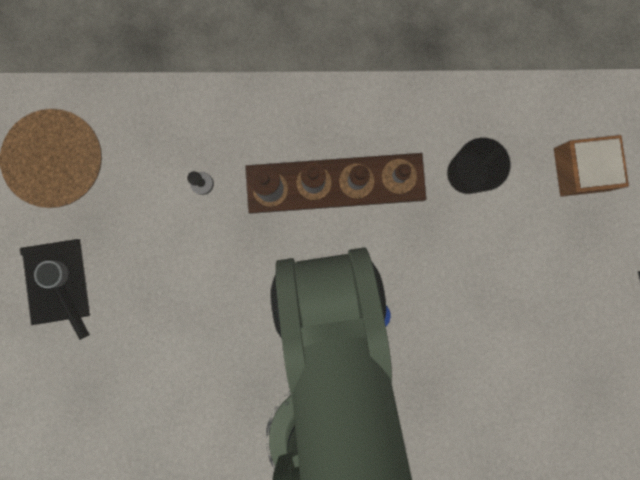

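All four stand upright on their coasters in the right order, with the knock box and tamper unmoved. Knob tops in the crop are tiny (86,352), small (283,274), medium (478,206) and large (662,122). I'll verify the offsets numerically.

Run:
```python
from h import *
i=cv2.imread("pics/top2.png")[155:215,240:430].astype(float)
cv2.imwrite("pics/t2c.png",cv2.resize((255*(i/255)**.5).astype('uint8'),None,fx=4.2,fy=4.2,interpolation=cv2.INTER_CUBIC))
for k,p in dict(tiny=(86,352),small=(283,274),medium=(478,206),large=(662,122)).items():
    print(k,((ray("scene",(np.array(p)+.5)/2.8-.5+[180,140],H[k]+.056)-C[k])*1e3).round(1))
```

```text
tiny [-2.8  0.3]
small [-3.8  1.2]
medium [-3.8  2. ]
large [-3.  1.]
```

View pics/t2c.png

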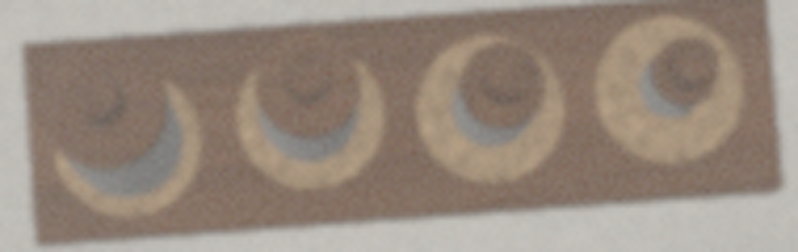

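The offsets are 4.3 mm at most against the 12 mm limit. The top crop shows the lids displaced outward only by perspective. The gripper is clear, so I'm handing in.

```bash
python3 -c "
from plant import arm
print(arm.get_contact_force(),arm.job_done())"
```

```text
the job is handed in; nothing more can be done
[-0.53705249 -0.26457847 -0.06747156] None
```

I've handed the job in: all four canisters stand upright on their coasters, smallest next to the knock box and largest next to the tamper, each within about 4 mm of centre by camera, after roughly 33 s of robot time; the judge's verdict was not returned.

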